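Hang the bent drying tube in its notched stand and lock it

TASK

Take the bent glass drying tube out of the wooden block by its plastic tab, turn it the right way round and hang it in the stand: high arm in the notch of the tall post, low arm in the notch of the short post, upright, with both ends down in their notches. Then swing the two steel keepers over the ends, each fully home to its stop, so that pushing on the hoses cannot lift the tube. It is glass: set it down without dropping it, never let it tip over, and leave the things round about where they are.

Things in the scene. Friction and masses are not known exactly. Their poses are not given: they have to be found in the camera images.
- tube: bent glass drying tube, 10 mm thick, 50 to 100 g: an upright U with unequal legs, standing in the block's slot; its ends turn outward into level arms. Origin: underside of the bend, midway between the legs; z up, x in the plane of the U toward the long leg. Legs at x = 32 mm (long) and -32 mm (short). High arm: axis at z = 110 mm, out to x = 86 mm. Low arm: axis at z = 85 mm, out to x = -86 mm
- tab (a point): middle of the finger tab by which the tube is held, at (0, 0, 87) mm of the tube, same axes. The upright grey plastic tab between the legs is 26 mm wide (x), 12 mm thick (y), from z = 49 to 101 mm of the tube; pinch its thickness, along y. Nothing stands beside its flat faces. Below it a clip bar joins the legs (z = 47 to 62 mm)
- end_high (a point): point on the axis of the tube's high arm that belongs in the tall post's notch, at (62, 0, 110) mm of the tube, same axes as the tube
- end_low (a point): point on the axis of the tube's low arm that belongs in the short post's notch, at (-62, 0, 85) mm of the tube, same axes as the tube
- stand: stand, fixed: grey base plate 176 x 74 x 10 mm, two white posts (12 mm thick in x, 48 mm wide in y) with V notches in their tops, 20 mm wide at the mouth, 17 mm deep. Origin: centre of the underside; x toward the tall post, z up. Tall post at x = 62 mm, top z = 145 mm; short post at x = -62 mm, top z = 120 mm. The tube hangs between them, axes along the stand's, its origin 28 mm above the stand's
- notch_high (a point): where the axis of the high arm lies when it rests in the tall post's notch: (62, 0, 138) mm of the stand, 7 mm below the post's top; axes of the stand (the arm lies along x)
- notch_low (a point): where the axis of the low arm lies when it rests in the short post's notch: (-62, 0, 113) mm of the stand, 7 mm below the post's top; axes of the stand
- keeper_high (a joint): angle of the tall post's keeper, a steel bar 12 mm wide, its top 5 mm above the post, turning level on a pin at the +y side of the post's top. It stays where it is left (0.6 N at the knob moves it). 0 = closed: the bar lies from the pin toward the stand's -y across the notch, at its stop pin. Opens outward: at angle a the knob lies from the pin by 35 mm x (sin a, -cos a) in stand x, y
- keeper_low (a joint): the same for the short post's keeper, also pinned at the +y side and opening outward: at angle a its knob lies from the pin by 35 mm x (-sin a, -cos a) in stand x, y; 0 = closed, at its stop. Both keepers start open, at 1.3 to 1.75
- knob_high (a point): the black round knob on the free end of the tall post's keeper, 13 mm across, axis upright; pinched from above it turns in the grip. The point is on its axis, 15 mm above the post's top; the knob's top is 8 mm higher, the bar's top 10 mm lower
- knob_low (a point): the same for the short post's keeper
- pivot_high (a point): on the axis of the tall post's keeper pin, (62, 17.5, 160) mm of the stand, level with knob_high; axes of the stand
- pivot_low (a point): on the axis of the short post's keeper pin, (-62, 17.5, 135) mm of the stand, level with knob_low; axes of the stand
- block: parking block, fixed, pale wood, 106 x 60 x 52 mm, with a slot 80 mm long (along x), 12 mm wide and 40 mm deep in which the tube stands loosely. Origin: centre of the underside
- petri: clear flat round dish, 64 x 64 x 16 mm, a bystander to be left alone; origin at the centre of its underside
- slide_box: grey hinged plastic slide box, 96 x 62 x 26 mm, a bystander to be left alone; origin at the centre of its underside
- forceps: fine steel forceps lying flat, 118 mm long, 8 mm high, a bystander to be left alone; origin at the centre of its underside
- vial_b: small screw vial, standing, 23 mm across, 54 mm tall, a bystander to be left alone; origin at the centre of its underside
Mind the look-alikes: they are no part of the job. Leave any turquoise look-alike of the stand alone.

How it is judged:
By the outcome, as a careful person would: the job done as asked, in the order asked, and still so for the second after the job is handed in, with the robot touching nothing.
It also fails if it takes over 70 s, if anything falls off the work surface, if the arm or the gripper's body presses on something with over 40 N, if the wrist force passes 120 N, or if a joint passes its speed limit or range.

ROBOT

A 6-joint arm with a two-finger parallel gripper is mounted at the origin on the work surface; the furniture and walls round the work are solid. World frame = base frame: x ahead of the robot, y to its left, z up, the work surface at z = 0. Lengths are in m, angles in degrees, forces in N, time in s.
With the tool pointing down it reaches from about 0.325 to 0.85 m from the base axis. Payload 15.5 kg.
Tool frame: the origin (TCP) lies midway between the tips of the shut fingers; the grasp point (between the pads) lies 19 mm behind it; y points along the fingers, x is the direction in which the jaws open and shut, and the axes are right-handed (so a half turn about y gives the same grasp; the last joint's range is limited). The gripper opens to 91 mm and grips with 3 to 60 N. Pads are 32 mm wide; open, the fingers measure 118 mm over their backs; the gripper's body (76 mm by 178 mm) begins 60 mm behind the grasp point.
Start: joints at [-80.128, 28.281, 77.091, -0, 74.628, -5.472], TCP at [0.165, -0.603, 0.214] pointing down, gripper open.
Joint ranges: [-166.48, 166.48], [-47.26, 123.95], [12.59, 153.08], [-70.14, 250.14], [6.76, 159.57], [-176.63, 176.63]. Speed limits (degrees/s): [108.29, 108.29, 147.25, 172.46, 172.46, 172.46].

INTERFACE

Orientations are given as a 3x3 rotation matrix whose columns are the frame's x, y, z axes.
In Python, from bench import ctrl gives the robot as it stands. The module is installed in compiled form; this text tells all that it offers. Calls block until the motion is done:
- ctrl.goto(position, orientation): joint-space move of the TCP to a pose.
- ctrl.move_l(position, vel=0.15, ori=None, contact_N=None): straight line of the TCP; ori=None keeps the orientation; vel is the mean speed in m/s. With contact_N (N) it stops when the force on the tool has changed by that much, and returns True; else False.
- ctrl.movej(angles): joint-space move.
- ctrl.command_gripper(opening): opening from 0.0 (shut) to 1.0 (fully open); the grip force is fixed at half the most; returns when the fingers have stopped.
- ctrl.sleep(seconds).
- ctrl.ik(position, orientation): joint angles nearest the present ones, or None.
- ctrl.read_camera(name): name is "side" or "top"; returns the picture (420x560x3 uint8, blue, green, red); there is no depth.
- ctrl.camera_params(name): a dict with "fx", "fy", "cx", "cy" (pixels), "pose" (4x4, takes a point from camera to world coordinates). Camera axes: x right, y up, looking along -z (the intrinsics and any distortion apply to the point x, -y, -z); pixel columns grow to the right and rows downward; lengths in m; the calibration is good to about 2 mm. A picture is of the moment at which its call begins. camera_params takes no time and is no camera call.
A pose or a line that the arm cannot do raises ctrl.MotionError and nothing moves.
- ctrl.sign_off(): hands the job in, once; it reports no verdict.
Readings, each from a call of its own:
- ctrl.current_t(): time.
- ctrl.current_q(): joint angles.
- ctrl.current_dq(): joint speeds.
- ctrl.current_effort(): joint torques, N m.
- ctrl.current_tool_pos(): TCP position.
- ctrl.current_eef_rot(): TCP orientation.
- ctrl.current_contact_force(): force on the tool from outside, world axes, zero at the start.
- ctrl.current_wrist_torque(): the same for the moment, N m.
- ctrl.current_grip_width(): opening from 0.0 (shut) to 1.0 (fully open).
Only numpy, scipy, OpenCV 4.12 (cv2) and the standard library are available. Lean on these libraries where they do the work, as an engineer would, in place of code of your own. Each camera call takes 0.05 s, during which the arm holds its last target.

## Working session

There is one attempt and no reset: what is moved stays moved. The work goes in short steps, each a Python script; the robot and the scene stay as the last script left them, time stands still between calls to the robot, and variables do not carry over. Pictures are saved under pics/ and viewed, and the job is handed in when it is done.

```bash
mkdir -p pics
cat > h.py <<'E'
import numpy as np, cv2
from bench import ctrl
def snap(tag):
    for n in ("side","top"):
        im=ctrl.read_camera(n); cv2.imwrite(f"pics/{tag}_{n}.png",im)
def crop(src,dst,x0,y0,x1,y1,s):
    im=cv2.imread(f"pics/{src}.png")[y0:y1,x0:x1]
    cv2.imwrite(f"pics/{dst}.png",cv2.resize(im,None,fx=s,fy=s,interpolation=cv2.INTER_CUBIC))
E
python3 - <<'E'
from h import *
snap("a")
for n in ("side","top"):
    print(n,ctrl.camera_params(n))
print(ctrl.current_t())
E
```

```text
side {'fx': 536.6665277758759, 'fy': 536.6665277758759, 'cx': 279.2427251130693, 'cy': 201.7841873148366, 'pose': array([[ 0.99908579, -0.00653917,  0.04224706,  0.55200818],
       [ 0.03885239,  0.55115771, -0.83349605, -1.04887389],
       [-0.01783442,  0.83437546,  0.5509079 ,  0.79131601],
       [ 0.        ,  0.        ,  0.        ,  1.        ]])}
top {'fx': 517.1341923605924, 'fy': 517.1341923605924, 'cx': 287.3032245048134, 'cy': 206.6078825301191, 'pose': array([[ 0.02287246,  0.98809051, -0.15216438,  0.34347162],
       [-0.99967047,  0.02083032, -0.01500142, -0.03021828],
       [-0.01165313,  0.15245736,  0.98824135,  1.30602022],
       [ 0.        ,  0.        ,  0.        ,  1.        ]])}
0.1
```

View pics/a_side.png

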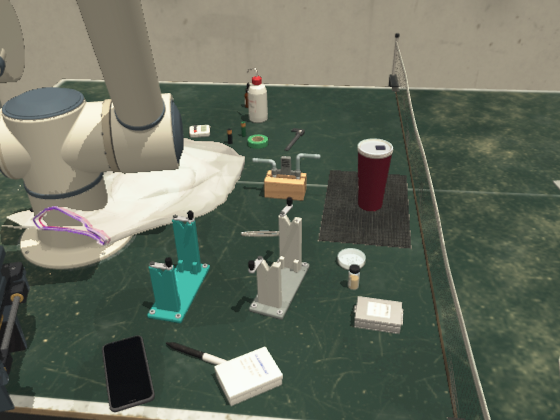

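View pics/a_top.png

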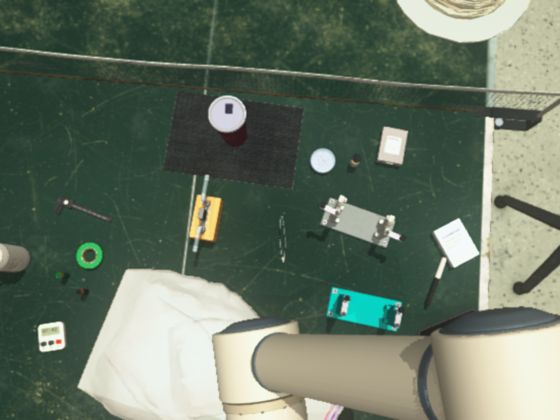

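Stand candidates are the white/grey one (side 283,265; top 360,222) and the turquoise look-alike (side 180,270; top 365,308). I'll use the white one. The only tube is in the wooden block (side 286,170; top 205,218). Next I'll check both in close crops.

Run:
```python
from h import *
crop("a_side","c1",235,140,335,210,8)
crop("a_side","c2",235,190,325,320,4.6)
crop("a_top","c3",175,165,255,265,6)
crop("a_top","c4",300,180,420,260,6.6)
```

```text
(no output)
```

View pics/c1.png

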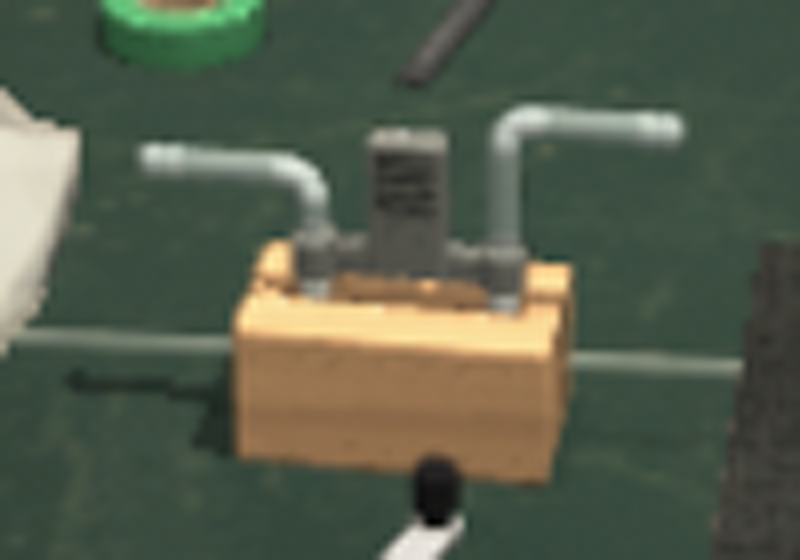

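View pics/c2.png

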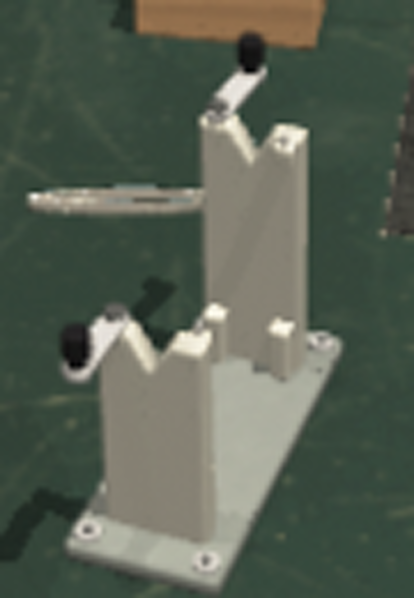

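View pics/c3.png

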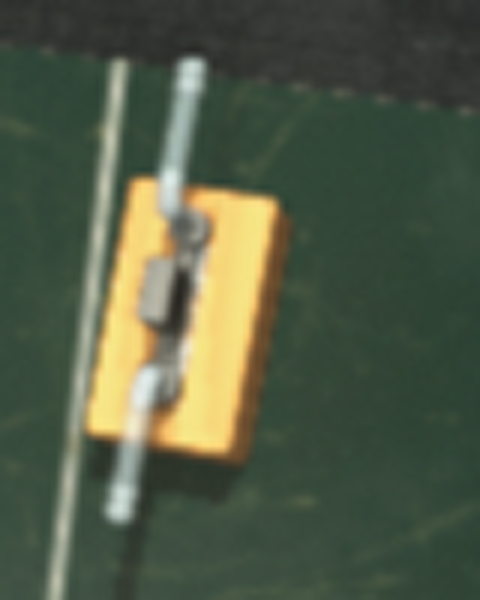

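View pics/c4.png

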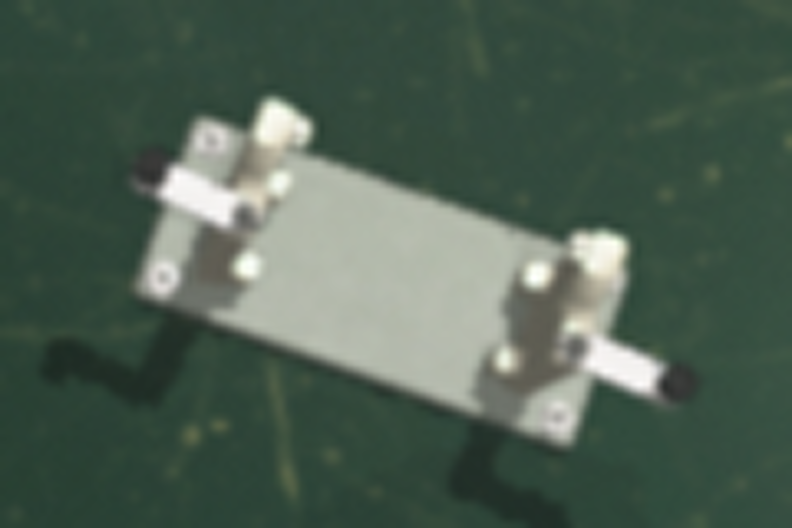

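```bash
cat > fit.py <<'E'
import numpy as np
from scipy.optimize import least_squares
from bench import ctrl
CP={n:ctrl.camera_params(n) for n in ("side","top")}
def proj(n,P):
    c=CP[n];T=np.linalg.inv(c["pose"]);p=T[:3,:3]@np.asarray(P)+T[:3,3]
    return np.array([c["cx"]+c["fx"]*p[0]/-p[2], c["cy"]+c["fy"]*-p[1]/-p[2]])
def w(pose,P):
    x,y,a=pose[:3]; z=pose[3] if len(pose)>3 else 0
    c,s=np.cos(a),np.sin(a);P=np.array(P)/1000
    return np.array([x+c*P[0]-s*P[1],y+s*P[0]+c*P[1],z+P[2]])
def fit(obs,x0,z=0,verbose=True):
    f=lambda q:np.concatenate([proj(n,w([*q[:3],z],P))-px for n,P,px in obs])
    r=least_squares(f,x0,loss="soft_l1")
    if verbose:
        for n,P,px in obs: print(n,P,np.round(px,1),np.round(proj(n,w([*r.x[:3],z],P))-px,1))
    print("pose",np.round(r.x[:2],4),np.degrees(r.x[2]).round(2));return r.x
E
cat > f1.py <<'E'
from fit import *
C1=lambda x,y:np.array([235+x/8,140+y/8]);C2=lambda x,y:np.array([235+x/4.6,190+y/4.6])
C3=lambda x,y:np.array([175+x/6,165+y/6]);C4=lambda x,y:np.array([300+x/6.6,180+y/6.6])
st=[("top",(88,-37,10),C4(200,116)),("top",(88,37,10),C4(137,292)),("top",(-88,37,10),C4(574,440)),
("top",(62,17.5,150),C4(247,215)),("top",(-62,17.5,125),C4(577,345)),
("side",(-88,37,10),C2(68,547)),("side",(-88,-37,10),C2(218,580)),("side",(88,-37,10),C2(340,345)),
("side",(62,17.5,150),C2(215,105)),("side",(-62,17.5,125),C2(116,312)),
("side",(68-12,-24,145),C2(304,130)),]
S=fit(st,[0.5,-0.2,1.4])
ks=[]
for n,sg,zt in(("high",1,168),("low",-1,143)):
    px={"high":(("top",C4(150,163)),("side",C2(250,48))),"low":(("top",C4(678,383)),("side",C2(74,343)))}[n]
    f=lambda a:np.concatenate([proj(c,w(S,(62*sg+sg*35*np.sin(a[0]),17.5-35*np.cos(a[0]),zt-8)))-p for c,p in px])
    r=least_squares(f,[1.5]);print(n,r.x,r.fun.round(1))
tb=[("side",(86,0,110),C1(683,128)),("side",(-86,0,85),C1(143,158)),("side",(0,0,101),C1(407,138)),
("top",(86,0,110),C3(192,60)),("top",(-86,0,85),C3(120,520)),("top",(0,0,101),C3(159,291))]
T=fit(tb,[0.5,0.1,0],.012)
print("tilt fit")
# block
bk=[("side",(-53,-30,0),C1(238,458)),("side",(53,-30,0),C1(548,480)),("side",(-53,-30,52),C1(238,325)),("side",(53,-30,52),C1(555,355)),("side",(53,30,52),C1(572,265)),
("top",(53,30,52),C3(132,180)),("top",(53,-30,52),C3(278,197)),("top",(-53,30,52),C3(88,432)),("top",(-53,-30,52),C3(235,460))]
fit(bk,[0.5,0.1,0])
E
python3 f1.py
```

```text
top (88, -37, 10) [330.3 197.6] [-0.9 -0.6]
top (88, 37, 10) [320.8 224.2] [-0.7  0.1]
top (-88, 37, 10) [387.  246.7] [-0.2  0.6]
top (62, 17.5, 150) [337.4 212.6] [-0.5  0. ]
top (-62, 17.5, 125) [387.4 232.3] [ 0.1 -0.5]
side (-88, 37, 10) [249.8 308.9] [-1.1 -0.2]
side (-88, -37, 10) [282.4 316.1] [0.6 1.3]
side (88, -37, 10) [308.9 265. ] [ 0.6 -1.6]
side (62, 17.5, 150) [281.7 212.8] [0.1 1.2]
side (-62, 17.5, 125) [260.2 257.8] [0.1 1.2]
side (56, -24, 145) [301.1 218.3] [-1.3  2.9]
pose [ 0.5077 -0.1893] 72.03
high [1.44950043] [ 0.5  0.5 -0.1  1.3]
low [1.69860203] [-0.4  0.1 -0.1  1. ]
side (86, 0, 110) [320.4 156. ] [-2.2  0.5]
side (-86, 0, 85) [252.9 159.8] [0.8 0.6]
side (0, 0, 101) [285.9 157.2] [-0.4  0. ]
top (86, 0, 110) [207. 175.] [-0.1  1.4]
top (-86, 0, 85) [195.  251.7] [ 0.3 -1.9]
top (0, 0, 101) [201.5 213.5] [-0.7 -0.6]
pose [0.5081 0.1894] -7.77
tilt fit
side (-53, -30, 0) [264.8 197.2] [-0.3  0.9]
side (53, -30, 0) [303.5 200. ] [-0.2  1. ]
side (-53, -30, 52) [264.8 180.6] [-1.   1.1]
side (53, -30, 52) [304.4 184.4] [-0.9  0. ]
side (53, 30, 52) [306.5 173.1] [-0.4 -0.2]
top (53, 30, 52) [197. 195.] [-0.2 -0.8]
top (53, -30, 52) [221.3 197.8] [-0.5 -0.3]
top (-53, 30, 52) [189.7 237. ] [-0.1 -0.4]
top (-53, -30, 52) [214.2 241.7] [-0.3 -1.6]
pose [0.5066 0.1892] -6.77
```

The crops confirm the choice. The white stand has its tall post toward world +y and its keeper pins on the -x side. The tube's long leg points to world +x, so it needs about an 80° turn. Next I'll check IK for the whole plan.

```bash
cat >> h.py <<'E'
S=[0.5077,-0.1893,np.radians(72.03)]
T=[0.5078,0.1893,np.radians(-7.4)]
from fit import w
def ori(ang):  # jaw x axis at world angle ang (rad), fingers down
    x=np.array([np.cos(ang),np.sin(ang),0]);y=np.array([0,0,-1.]);return np.column_stack([x,y,np.cross(x,y)])
def knob(which,a,S=S):
    sg=1 if which=="high" else -1
    p=w(S,(sg*(62+35*np.sin(a)),17.5-35*np.cos(a),160 if sg>0 else 135))
    return p, S[2]+np.arctan2(np.sin(a),sg*np.cos(a))
E
python3 - <<'E'
from h import *
for s in (1,-1):
    a=T[2]+s*np.pi/2; b=S[2]+s*np.pi/2
    for n,p,o in (("pick",[*T[:2],.082],ori(a)),("lift",[*T[:2],.30],ori(a)),("over",[*S[:2],.30],ori(b)),("place",[*S[:2],.096],ori(b))):
        q=ctrl.ik(p,o);print(s,n,None if q is None else np.round(q,0))
for k in("high","low"):
    for fl in (0,np.pi):
        for a in (1.7,1.4,.7,0):
            p,t=knob(k,a);q=ctrl.ik(p-[0,0,.006],ori(t+fl));print(k,fl,a,None if q is None else np.round(q,0))
E
```

```text
1 pick [ 14.  31.  97.  -0.  52. -68.]
1 lift [ 14.  17.  81.  -0.  81. -68.]
1 over [-27.  17.  81.   0.  81. 171.]
1 place [-27.  30.  96.  -0.  53. 171.]
-1 pick [ 14.  31.  97.  -0.  52. 112.]
-1 lift [ 14.  17.  81.  -0.  81. 112.]
-1 over [-27.  17.  81.  -0.  81.  -9.]
-1 place [-27.  30.  96.  -0.  53.  -9.]
high 0 1.7 [-16.  24.  95.  -0.  60. 174.]
high 0 1.4 [ -17.   25.   94.   -0.   61. -169.]
high 0 0.7 [ -18.   26.   91.   -0.   62. -130.]
high 0 0 [-20.  27.  91.  -0.  63. -92.]
high 3.141592653589793 1.7 [-16.  24.  95.  -0.  60.  -6.]
high 3.141592653589793 1.4 [-17.  25.  94.  -0.  61.  11.]
high 3.141592653589793 0.7 [-18.  26.  91.  -0.  62.  50.]
high 3.141592653589793 0 [-20.  27.  91.  -0.  63.  88.]
low 0 1.7 [-37.  27.  96.  -0.  57. 168.]
low 0 1.4 [-37.  28.  94.  -0.  58. 151.]
low 0 0.7 [-35.  29.  92.  -0.  59. 113.]
low 0 0 [-33.  29.  91.  -0.  60.  75.]
low 3.141592653589793 1.7 [-37.  27.  96.  -0.  57. -12.]
low 3.141592653589793 1.4 [-37.  28.  94.  -0.  58. -29.]
low 3.141592653589793 0.7 [-35.  29.  92.  -0.  59. -67.]
low 3.141592653589793 0 [ -33.   29.   91.   -0.   60. -105.]
```

Run:
```python
from h import *
p=ctrl.current_tool_pos();ctrl.move_l([p[0],p[1],.33],vel=.2)
o=ori(T[2]-np.pi/2)
ctrl.goto([*T[:2],.26],o)
ctrl.command_gripper(.6)
print(ctrl.move_l([*T[:2],.15],vel=.12))
snap("b")
print(ctrl.current_t(),ctrl.current_contact_force())
crop("b_side","b1",235,100,335,210,7)
crop("b_top","b2",155,165,255,265,6)
```

```text
False
5.75 [ 1.05189768  0.93373058 -0.64677365]
```

View pics/b1.png

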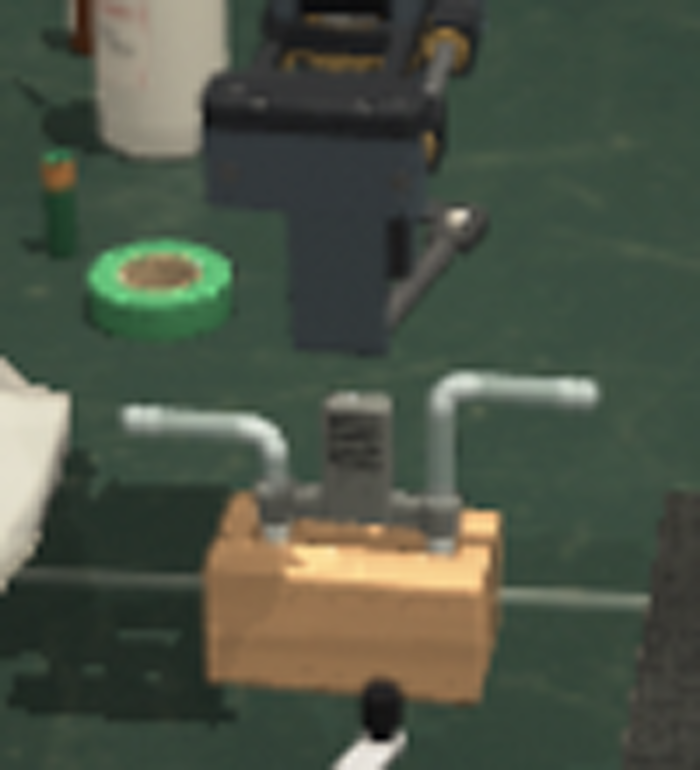

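View pics/b2.png

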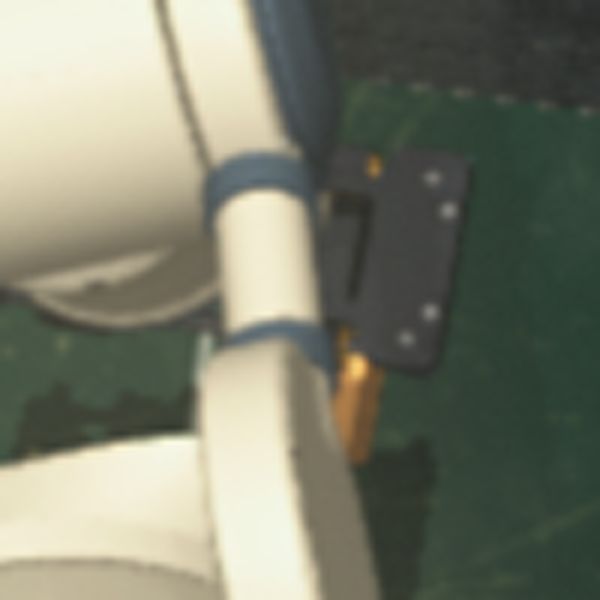

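The fingers straddle the tab, with the front finger's tip centre at crop (338,350). I'll compare that with the kinematics.

Run:
```python
from h import *
from fit import proj
p=ctrl.current_tool_pos();R=ctrl.current_eef_rot()
print(p,R.round(3).tolist())
for d in(.027,.0405):
    for s in (1,-1):
        q=proj("side",p+s*d*R[:,0]);print(d,s,(q-[235,100])*7)
```

```text
[0.50823121 0.18941087 0.15071506] [[-0.129, 0.001, 0.992], [-0.992, 0.0, -0.129], [-0.0, -1.0, 0.001]]
0.027 1 [340.76003289 344.91899926]
0.027 -1 [363.85512788 277.85514305]
0.0405 1 [334.7499247  362.37123452]
0.0405 -1 [369.40363218 261.74331955]
```

It matches to under 1 px. Now I'll descend, grip and lift.

Run:
```python
from h import *
print(ctrl.move_l([*T[:2],.082],vel=.06,contact_N=6),ctrl.current_tool_pos())
ctrl.command_gripper(0.0)
print(ctrl.current_grip_width()*91,ctrl.current_contact_force())
print(ctrl.move_l([*T[:2],.20],vel=.07),ctrl.current_contact_force(),ctrl.current_t())
snap("d")
crop("d_side","d1",225,60,345,210,5)
```

```text
False [0.50802799 0.18933926 0.08232805]
11.817848515890704 [-0.19687285  1.68108181 -0.02756925]
False [-0.62324173  0.16378825 -0.78995095] 9.5917
```

View pics/d1.png

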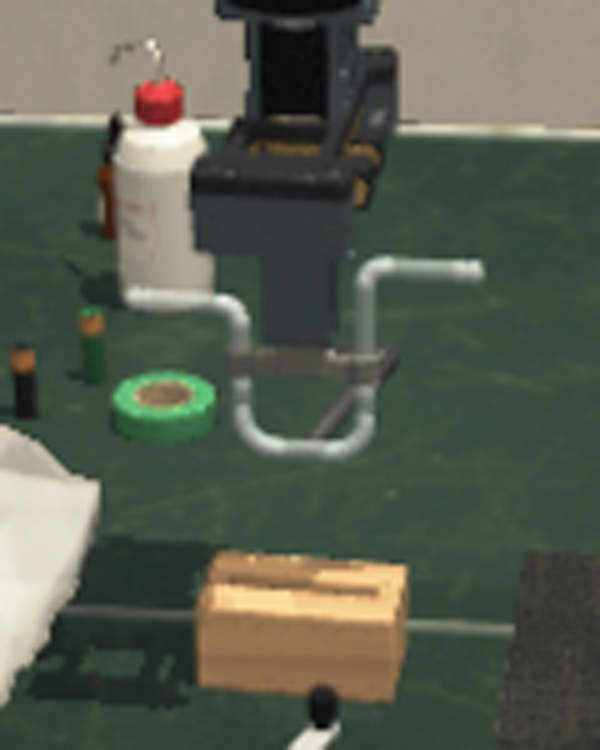

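The tube is held level. The high tip is at side (321.5,114) and the low tip at (250.7,119.5). I'll compute the tube's offset in the grip.

Run:
```python
from h import *
from fit import proj
p=ctrl.current_tool_pos();R=ctrl.current_eef_rot()
yaw=np.arctan2(R[1,0],R[0,0])+np.pi/2;print(p,np.degrees(yaw))
crop("d_side","d2",240,100,330,155,8.8)
for P in((86,0,110),(-86,0,85),(32,0,100),(-32,0,75),(37,0,80),(-37,0,70),(27,0,80),(0,0,0)):
    q=proj("side",w([p[0],p[1],yaw,p[2]-.0703],P));print(P,q.round(1),((q-[240,100])*8.8).round())
```

```text
[0.507682   0.18927533 0.19971999] -7.400219535964034
(86, 0, 110) [319.1 114.5] [696. 127.]
(-86, 0, 85) [251.4 120. ] [101. 176.]
(32, 0, 100) [297.4 117. ] [505. 150.]
(-32, 0, 75) [272.4 124.8] [285. 218.]
(37, 0, 80) [299.4 124.5] [523. 215.]
(-37, 0, 70) [270.6 126.4] [269. 233.]
(27, 0, 80) [295.5 124.3] [488. 213.]
(0, 0, 0) [285.2 151.7] [398. 455.]
```

View pics/d2.png

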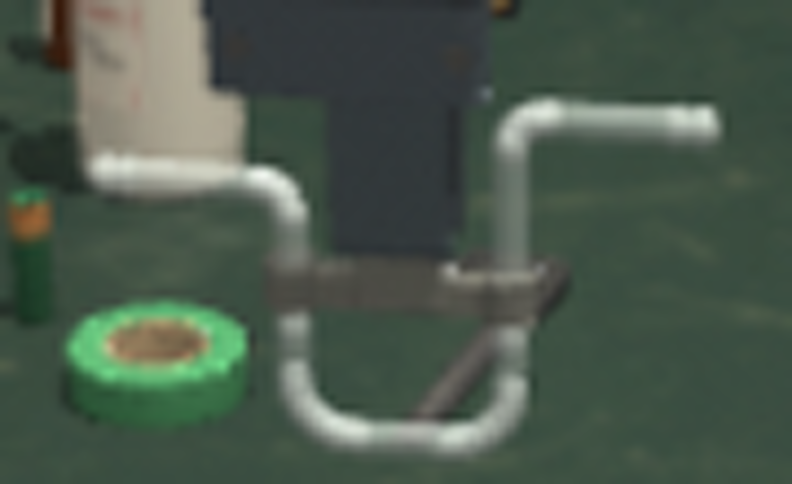

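The tube sits about 1.5 mm toward +x in the grip and I'll correct for that. Next I'll carry it over and hover above the notches.

Run:
```python
from h import *
ctrl.move_l([*T[:2],.32],vel=.12)
o=ori(S[2]-np.pi/2)
xy=w(S,(-1.5,0,0))[:2]
ctrl.goto([*xy,.32],o)
ctrl.move_l([*xy,.128],vel=.10)
print(ctrl.current_tool_pos(),ctrl.current_contact_force(),ctrl.current_t())
snap("e")
crop("e_side","e1",225,130,335,320,3.15*1.0)
crop("e_top","e2",290,170,430,270,5.7)
```

```text
[ 0.50746119 -0.19083691  0.12839394] [ 0.0350786  -0.37706748 -1.10623461] 14.8083
```

View pics/e1.png

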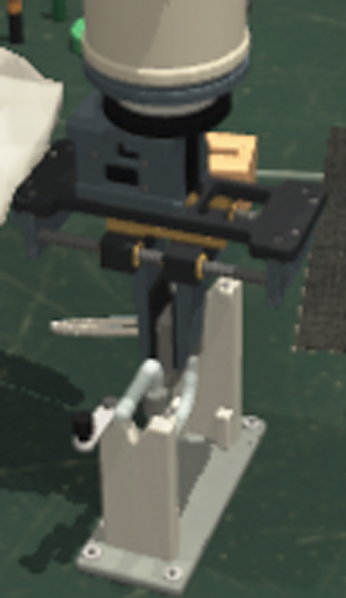

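View pics/e2.png

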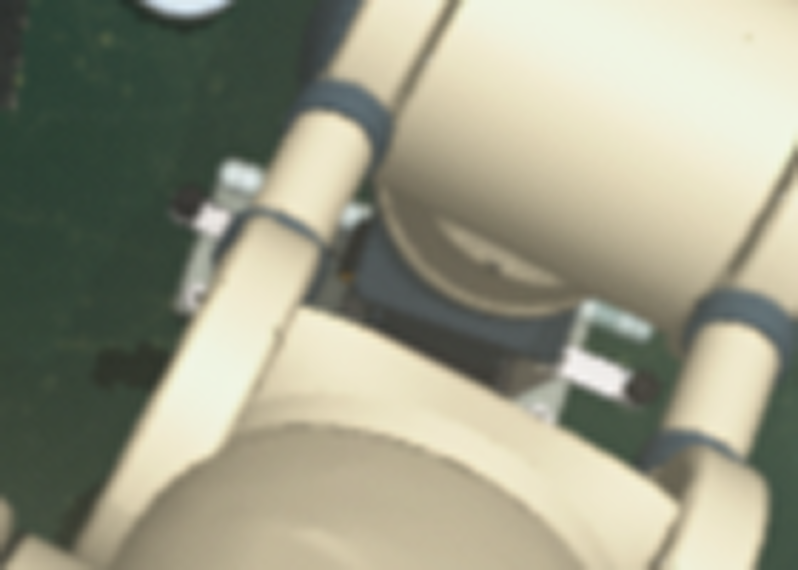

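Run:
```python
from h import *
from fit import proj
crop("e_side","e3",240,205,310,285,7)
p=ctrl.current_tool_pos()
tp=[*w([p[0],p[1],S[2]],(1.5,0,0))[:2],S[2],p[2]-.0703]
for P in((-86,0,85),(-62,0,85)): print(P,((proj("side",w(tp,P))-[240,205])*7).round())
for P in((-68,0,103),(-68,10,120),(-68,-10,120),(-68,-24,120),(-68,24,120)): print(P,((proj("side",w(S,P))-[240,205])*7).round())
for P in((-86,0,85),(86,0,110)): print("top",P,((proj("top",w(tp,P))-[290,170])*5.7).round())
```

```text
(-86, 0, 85) [167. 394.]
(-62, 0, 85) [200. 341.]
(-68, 0, 103) [195. 466.]
(-68, 10, 120) [160. 411.]
(-68, -10, 120) [227. 426.]
(-68, -24, 120) [275. 437.]
(-68, 24, 120) [113. 401.]
top (-86, 0, 85) [635. 325.]
top (86, 0, 110) [227. 174.]
```

View pics/e3.png

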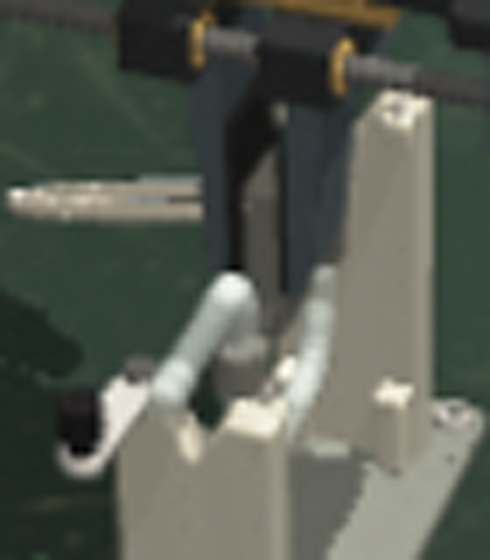

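The low tip is at crop (172,388) against a predicted (167,394), lined up over the notch within about 1 mm. I'll lower it slowly with contact sensing.

Run:
```python
from h import *
xy=w(S,(-.5,0,0))[:2]
ctrl.move_l([*xy,.112],vel=.05)
f0=ctrl.current_contact_force()
r=ctrl.move_l([*xy,.0945],vel=.015,contact_N=2.5)
print(r,ctrl.current_tool_pos(),f0,ctrl.current_contact_force(),ctrl.current_wrist_torque(),ctrl.current_t())
snap("f")
crop("f_side","f1",240,205,310,285,7)
```

```text
True [ 0.50715192 -0.18962261  0.09848742] [-0.10575211  0.59478281 -0.48900185] [ 0.43379299 -0.33092811 -0.23095881] [-0.11464643 -0.12826402 -0.34258579] 16.2083
```

View pics/f1.png

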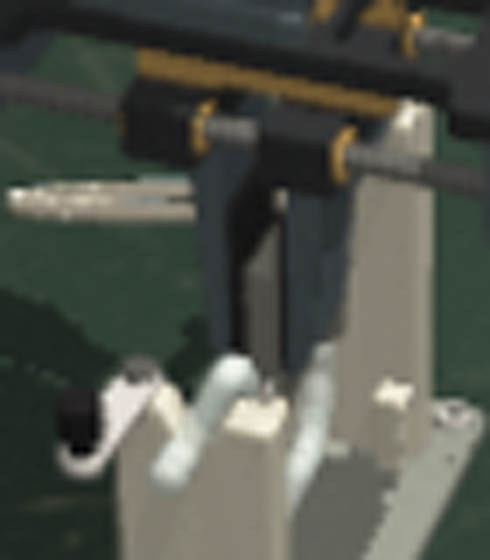

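Contact came at z=0.0985 against an expected 0.0983, and the low arm lies in its notch at crop (180,455). One more small lowering to settle it, then release.

Run:
```python
from h import *
p=ctrl.current_tool_pos()
r=ctrl.move_l([p[0],p[1],p[2]-.0015],vel=.008,contact_N=4)
print(r,ctrl.current_tool_pos()[2],ctrl.current_contact_force())
ctrl.command_gripper(.4)
print(ctrl.current_contact_force(),ctrl.current_grip_width())
ctrl.move_l([p[0],p[1],.24],vel=.1)
q=list(ctrl.current_q())
print(ctrl.current_t())
snap("g")
crop("g_side","g1",230,180,320,320,4.25)
```

```text
True 0.0978451363748784 [ 0.08700755 -0.18600751  2.58832785]
[0.40864934 0.67199872 0.79874578] 0.397634298341532
18.6583
```

View pics/g1.png

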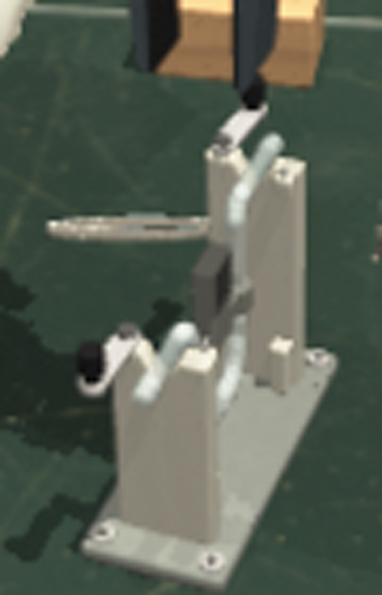

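The tube hangs upright in both notches with the arms seated. Now the tall keeper: I'll cage the knob loosely between the fingers, sweep the arc, then push to the stop with force sensing.

```bash
cat > keep.py <<'E'
from h import *
import sys
k,a0=sys.argv[1],float(sys.argv[2])
fl=np.pi
def P(a,dz=-.006):
    p,t=knob(k,a);return p+[0,0,dz],ori(t+fl)
p,o=P(a0,.075);ctrl.goto(p,o);ctrl.command_gripper(.36)
p,o=P(a0);print("down contact",ctrl.move_l(p,vel=.06,contact_N=4,ori=o),ctrl.current_tool_pos(),p)
ctrl.command_gripper(.19)
snap("k_"+k);crop("k_%s_side"%k,"k1_"+k,220,130,340,320,3.1)
print(ctrl.current_grip_width()*91,ctrl.current_contact_force(),ctrl.current_t())
E
python3 keep.py high 1.45
```

```text
down contact False [ 0.52514376 -0.09324513  0.1543515 ] [ 0.52491319 -0.09317657  0.154     ]
17.490256137113295 [ 0.5325335   0.10924213 -0.39240269] 21.575
```

View pics/k1_high.png

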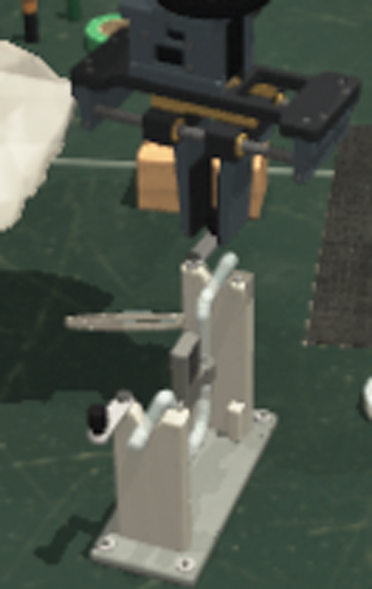

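The knob is between the fingers (crop 205,235). Sweeping now.

```bash
cat > sweep.py <<'E'
from h import *
import sys
k,a0=sys.argv[1],float(sys.argv[2]);fl=np.pi
for a in np.linspace(a0,0,9)[1:]:
    p,t=knob(k,a);r=ctrl.move_l(p+[0,0,-.006],vel=.06,ori=ori(t+fl),contact_N=8)
    print(round(a,2),r,ctrl.current_contact_force().round(2))
    if r: break
else:
    sg=1 if k=="high" else -1
    d=-sg*np.array([np.cos(S[2]),np.sin(S[2]),0])
    p0=ctrl.current_tool_pos()
    r=ctrl.move_l(p0+.009*d,vel=.02,contact_N=5)
    print("home",r,(ctrl.current_tool_pos()-p0)@d*1000,ctrl.current_contact_force().round(2))
snap("s_"+k);crop("s_%s_side"%k,"s1_"+k,220,170,340,320,4)
print(ctrl.current_t())
E
python3 sweep.py high 1.45
```

```text
1.27 False [ 0.13  0.43 -0.13]
1.09 False [-0.46  0.27  0.22]
0.91 False [-1.05  0.31 -0.25]
0.72 False [ 0.01 -0.29  0.34]
0.54 False [-0.56 -0.45  0.23]
0.36 False [ 0.08 -0.34 -0.62]
0.18 False [-0.16 -0.51 -0.06]
0.0 False [-0.91 -0.97 -0.55]
home True 2.4326196352524168 [3.53 3.93 2.86]
24.6333
```

View pics/s1_high.png

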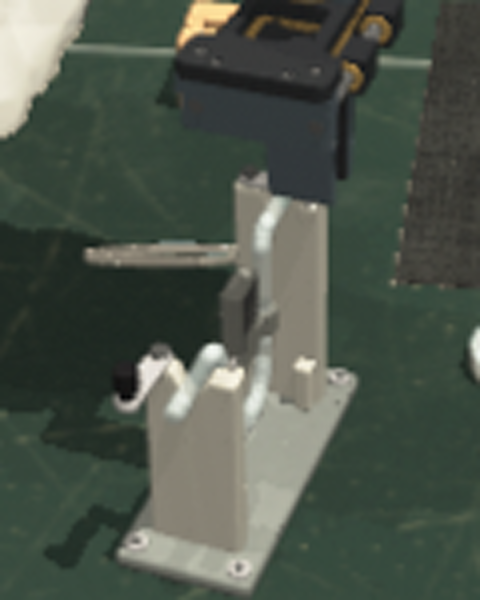

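Contact at +2.4 mm matches the cage clearance. I'll back off slightly, raise and check.

```bash
cat > up.py <<'E'
from h import *
import sys
k=sys.argv[1];sg=1 if k=="high" else -1
d=sg*np.array([np.cos(S[2]),np.sin(S[2]),0])
p=ctrl.current_tool_pos()+.0022*d;ctrl.move_l(p,vel=.02)
p=p+[0,0,.07];ctrl.move_l(p,vel=.1)
E
cat >> up.py <<'E'
if k=="high":
    q,t=knob("low",1.70);ctrl.goto([q[0],q[1],p[2]],ori(t+np.pi))
else:
    c=w(S,(-62,120,0));ctrl.move_l([0.42,-.40,.30],vel=.2)
snap("u_"+k);crop("u_%s_side"%k,"u1_"+k,240,190,320,280,6.6);crop("u_%s_top"%k,"u2_"+k,300,180,420,260,6.6)
print(ctrl.current_t())
E
python3 up.py high
```

```text
27.4667
```

View pics/u1_high.png

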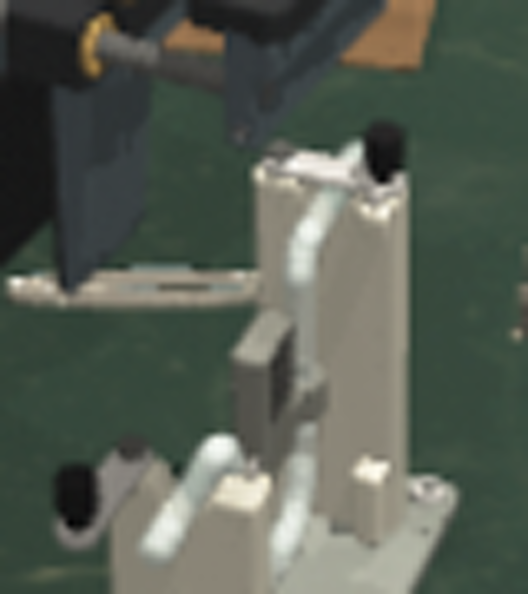

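View pics/u2_high.png

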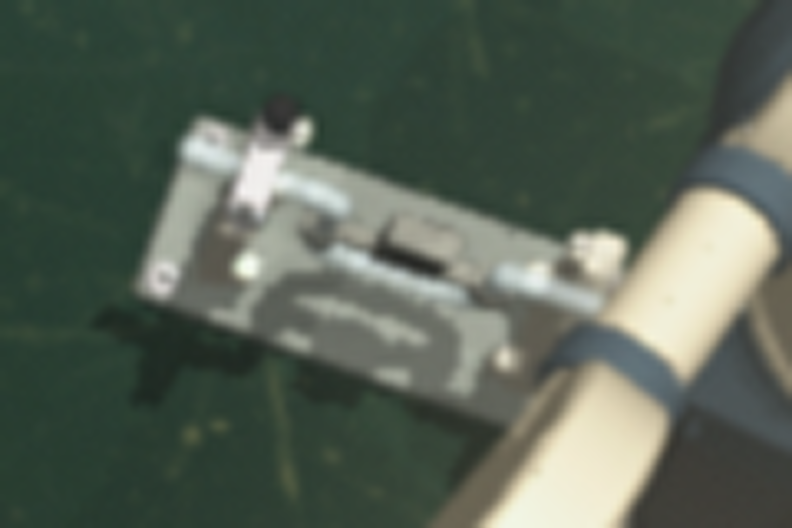

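The tall keeper lies across its notch over the arm (top-crop knob at 282,112). Now the short one.

```bash
python3 - <<'E'
from h import *
from fit import proj
for a in(-.05,0,.05,.1,.15):
    p=knob("high",a)[0]
    print(a,((proj("top",p)-[300,180])*6.6).round(),((proj("side",p)-[240,190])*6.6).round())
E
python3 keep.py low 1.70
```

```text
-0.05 [284. 117.] [379. 156.]
0 [279. 115.] [381. 153.]
0.05 [274. 113.] [383. 149.]
0.1 [269. 112.] [384. 146.]
0.15 [264. 111.] [385. 143.]
down contact False [ 0.45709089 -0.2746228   0.12931576] [ 0.45692777 -0.2745003   0.129     ]
17.321843214197383 [-0.6163789  -0.06595641 -0.25295988] 30.2167
```

View pics/k1_low.png

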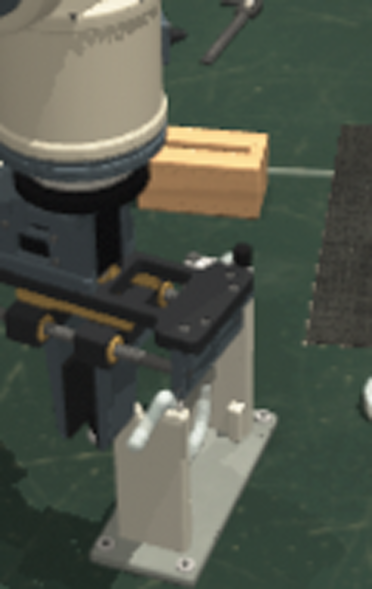

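The tall knob matches angle ≈ 0. The short post's knob is between the fingers (93,435), so I'll sweep it.

```bash
python3 sweep.py low 1.70 && python3 up.py low
```

```text
1.49 False [0.29 0.49 0.52]
1.27 False [-0.43 -0.12 -0.07]
1.06 False [-0.45  0.08  0.45]
0.85 False [-0.19 -0.62 -0.01]
0.64 False [ 0.01  0.34 -0.72]
0.43 False [0.66 0.56 0.01]
0.21 False [-0.4  -0.31 -0.63]
0.0 False [ 0.51 -0.22 -0.21]
home True 3.1264172712495193 [-1.49 -4.45  1.33]
33.4917
35.8667
```

View pics/u1_low.png

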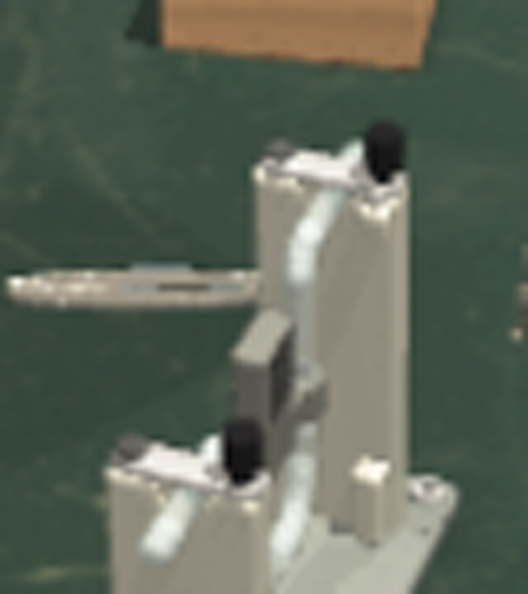

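View pics/u2_low.png

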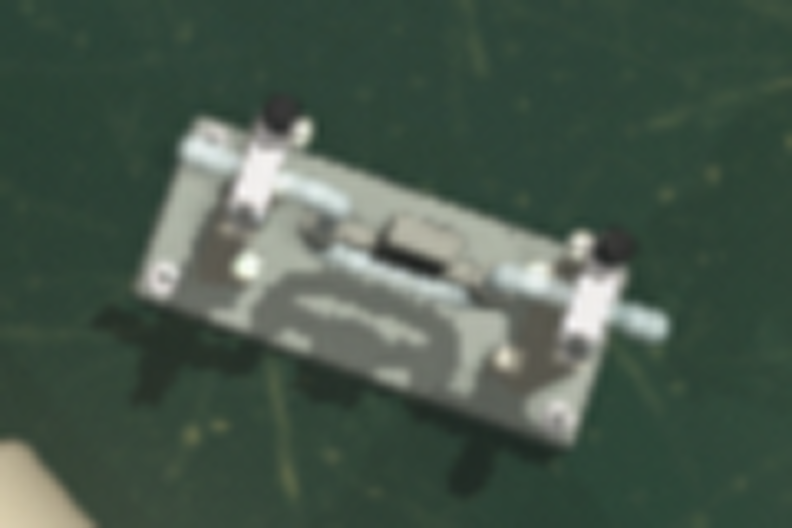

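Both keepers lie across their notches. Last numeric check on knob angles and tube seating.

Run:
```python
from h import *
from fit import proj
for k in("high","low"):
  for a in(-.05,0,.05,.1):
    p=knob(k,a)[0]
    print(k,a,((proj("top",p)-[300,180])*6.6).round(),((proj("side",p)-[240,190])*6.6).round())
tp=[*S,.028]
for P in((86,0,110),(-86,0,85),(0,0,101)): print(P,((proj("top",w(tp,P))-[300,180])*6.6).round(),((proj("side",w(tp,P))-[240,190])*6.6).round())
print(ctrl.current_t())
```

```text
high -0.05 [284. 117.] [379. 156.]
high 0 [279. 115.] [381. 153.]
high 0.05 [274. 113.] [383. 149.]
high 0.1 [269. 112.] [384. 146.]
low -0.05 [608. 242.] [247. 450.]
low 0 [613. 243.] [245. 454.]
low 0.05 [618. 245.] [242. 458.]
low 0.1 [623. 247.] [240. 461.]
(86, 0, 110) [191. 150.] [353. 159.]
(-86, 0, 85) [652. 321.] [161. 551.]
(0, 0, 101) [424. 235.] [262. 335.]
35.8667
```

View pics/u_low_side.png

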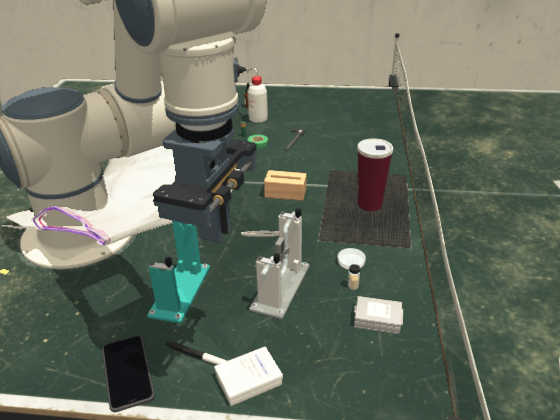

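Both knobs match angle 0 within about 0.03 rad, the tube is centred to about 1 mm, the bystanders look unmoved, and the robot is clear. Handing in.

```bash
python3 -c "
from h import *
print(ctrl.sign_off(),ctrl.current_t())"
```

```text
the job is handed in; nothing more can be done
the job is handed in; nothing more can be done
```

The tube is hanging in the white stand with both keepers closed, and I handed the job in at about 36 s of the 70 s allowed. I lifted it out of the block by its tab, turned it about 80°, and lowered it onto both notches with contact sensing. Contact came at z = 98.5 mm against an expected 98.3 mm, so it was set down rather than dropped. I then swung each keeper round and pushed it about 5 N against its stop.

- **Keepers:** in the last pictures both bars lie across their notches over the arms. The knobs match the closed angle within about 0.03 rad.
- **Tube:** it is upright, seated and centred to about 1 mm. The arm tips looked 2–3 px longer in the pictures than the nominal 86 mm; this was about the same at both ends, so I took it as a reading offset rather than a shift.
- **Surroundings:** by eye, the nearby things and the turquoise stand look unmoved.
- **Not checked:** I did not test pushing on the hoses. The push to the tall keeper's stop also showed about 3 N upward that I did not explain, but that keeper looked fully closed afterwards.

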